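Mount a grinding wheel on the edge grinder's spindle: spacer, wheel, bushing

ROBOT

A 6-joint arm with a two-finger parallel gripper is mounted at the origin on the work surface. World frame = base frame: x ahead of the robot, y to its left, z up, the work surface at z = 0. Lengths are in m, angles in rad, forces in N, time in s.
With the tool pointing down it reaches from about 0.35 to 0.975 m from the base axis. Payload 4.9 kg.
Tool frame: the origin (TCP) lies at the very end of the fingers, on their centre line; the grasp point (between the pads) lies 19 mm behind it; z points along the fingers, y is the direction in which the jaws open and shut (so a half turn about z gives the same grasp; the last joint's range is limited). The gripper opens to 85 mm and grips with 20 to 120 N. Pads are 22 mm wide; open, the fingers measure 114 mm over their backs; the gripper's body (76 mm by 85 mm) begins 54 mm behind the grasp point. The pads swing forward as they close: fully open they stand 13 mm farther back than shut.
Start: joints at [-1.306, 0.053, 1.613, -0, 1.476, -0.119], TCP at [0.234, -0.58, 0.231] pointing down, gripper open.
Joint ranges: [-3.01, 3.01], [-1.01, 2.22], [0.06, 2.58], [-1.02, 4.17], [0.09, 2.62], [-3.14, 3.14]. Speed limits (rad/s): [2.57, 2.57, 3.14, 3.14, 3.14, 3.14].

INTERFACE

Orientations are given as a rotation vector (axis times angle).
In Python, from station import ctrl gives the robot as it stands.
- The arm moves only by the tool step_arm, never from a script. Its argument "moves" is a list of rows, each a list of 5 numbers: the opening, from 0 (shut) to 1 (fully open), then the shift along the world's x, y, z in m, then the turn about the world's z in degrees. A call has 1 to 20 rows; each row shifts and turns the pose as measured when the row begins; what a row does not reach is not made up. A row lasts 1/8 s, in which the tool goes at most 62.5 mm and 10.7 degrees, less where a joint would pass 70% of its speed; a pose out of reach is approached as far as the arm can. A call is refused whole if a number of a shift passes 0.0625 or a number of a turn 10.7, either way. A call with a gripper value outside its range is refused whole. The fingers move at their own pace and stop on an object; "newtons" is the grip in N (left out, the last holds). Time passes only in rows, so rows that do not move let the fingers close. It gives the time, the measured TCP pose, the force and the opening at its end, in the units of the state.
- ctrl.get_obs(): the state, without advancing time (a new reading comes with each control period).
- ctrl.get_image(name): name is "scene" or "top"; returns a dict with "color" (400x640x3 uint8, red, green, blue), "camera_matrix" (3x3 intrinsics, pixels), "R" (3x3) and "t" (3): a world point X has camera coordinates R X + t. Camera axes: x right, y down, z forward; pixel columns grow to the right and rows downward; lengths in m; the calibration is good to about 2 mm. A picture is of the moment at which its call begins. There is no depth.
- ctrl.finish_job(): hands the job in, once; it reports no verdict.
Trained networks look in a picture, given as the dict that the camera call returned (one of the last four; its "shot" number tells which), for a name from the list of things; names that differ only in an ending like _2 or _b are one class to them, and where a whole thing is asked for, a point or a joint stands for the part that bears it (a point fixed in the world has none). Each returns a list of dicts, best first, with "p" (0 to 1); they miss things now and then, are a little off and sometimes report something else, mostly with a low value. They report only what shows in the picture. A call takes as long as a camera call.
- ctrl.spot_in(picture, query): "bbox" ([left, top, right, bottom] in pixels, round what is visible of it).
The state is a dict: "t": time; "q": joint angles; "dq": joint speeds; "effort": joint torques, N m; "tool_pos": TCP position; "tool_rot": TCP orientation; "contact_force": force on the tool from outside, world axes, zero at the start; "wrist_torque": the same for the moment, N m; "opening": finger opening in m.
Only numpy, scipy, OpenCV 4.12 (cv2) and the standard library are available. Lean on these libraries where they do the work, as an engineer would, in place of code of your own. Each camera call takes 0.05 s, during which the arm holds its last target.

TASK

Mount the small grinding wheel on the upright spindle of the edge grinder: first thread on the low, wide spacer ring, then the wheel, pressing lightly and turning it by feel until its square hole drops over the square of the spindle and it lies flat on the spacer, and then the flanged bushing, nose down, pushed fully home so that its flange lies flat on the wheel. The wheel is brittle, so set things down slowly and push and twist it only lightly: 70 N would crack it. Let go of everything at the end and leave the other things on the bench where they are.

Things in the scene. Friction and masses are not known exactly. Their poses are not given: they have to be found in the camera images.
- grinder: Bench edge grinder, fixed: green cast base 345 x 210 mm, 36 mm high; round splash pan 216 mm across, rim 56 mm high, steel spindle upright at its centre; motor 110 mm across, 117 mm high, its axis 168 mm from the spindle along +x. A copper water tube beside the motor keeps 80 mm from the spindle, under 100 mm high. Origin on the bench under the spindle axis, z up.
- spindle_seat (a point): Centre of the spindle flange's top face (round, 60 mm across), on the spindle axis, 62 mm above the bench, z up; the spacer sits on this face. Its yaw is the grinder's. The spindle is locked and does not turn.
- square_top (a point): Point on the spindle axis 24 mm above spindle_seat. Between the two the spindle is a milled square, 20 mm across flats, 27.3 mm across its corners, its top edge chamfered. The angle at which the square stands differs each time and is NOT measured (this point's yaw is the grinder's and does not show it): find it by feel or by sight. It repeats every 90 degrees.
- spindle_tip (a point): Chamfered tip of the spindle, on its axis, 52 mm above spindle_seat. From square_top up to here the spindle is a round pin of 14 mm diameter.
- spacer: Low wide steel spacer ring, threaded first: outer diameter 42 mm, bore 30 mm, 16 mm high, about 100 g. Lies flat; origin at the centre of its underside, z up. It passes over the corners of the square with about 1.3 mm of play all round; threaded, it stands on the spindle's flange.
- wheel: Small brittle grinding wheel, threaded second: grey-brown rim on a light metal core, diameter 64 mm, 16 mm thick, about 130 g. Origin at the centre of its underside, z up; lies flat, recess up. The lower 8 mm of its hole is square, 22 mm across flats, sides along its x and y. Seated, its underside lies on the spacer, 16 mm above spindle_seat. Over 70 N against spindle, spacer or bushing cracks it.
- wheel_recess (a point): Centre of the floor of the wheel's round recess (31 mm across, 8 mm deep), 8 mm above its underside; the square hole opens in this floor. The hole clears the round pin by 4 mm all round, but goes over the spindle's square only when turned to within about 6 degrees of it; otherwise the wheel stops on the top of the square, 6.5 to 8 mm above its seat.
- bushing: Flanged brass bushing, threaded third: from below a nose 29.4 mm across and 6 mm long with a chamfered edge, a flange 44 mm across and 5 mm thick, a collar 26 mm across and 20 mm high to hold it by; 31 mm high, bore 15.6 mm, about 90 g. Stands on its nose; origin at the centre of the nose's underside, z up.
- bushing_flange (a point): Centre of the underside of the bushing's flange, 6 mm above its origin. Home, the nose is in the wheel's recess (about 0.7 mm of play all round, it centres the wheel), the flange lies on the wheel's top face, and this point is 32 mm above spindle_seat.
- tall_sleeve: Bystander among the parts: tall narrow steel sleeve, outer diameter 34 mm, bore 20 mm, 28 mm high, upright; origin at the centre of its underside. Not used, leave it.
- spanner: Bystander: flat steel spanner 170 mm long, lying on the bench in front of the robot's base; origin at its middle, long side along x.
- hub_screw: Bystander: small dark hexagon-head screw with a washer, standing on its head, 31 mm high and 28 mm across; origin at the centre of its underside.
- tape_roll: Bystander: roll of dull green tape lying flat, 90 mm across, 22 mm high; origin at the centre of its underside.
- paddle: Bystander: graphite paddle, a dark flat block on a steel shank with a round wooden handle, 230 mm long, lying on the right of the bench; origin near its middle, handle towards its -x.

How it is judged:
On the way, in this order (a step that is already met when the one before it is completed fails the run):
1. the spacer is threaded on the spindle and lies flat on its flange (z of spacer in the frame of spindle_seat between -0.0025 and 0.0025 m and horizontal distance between spacer and spindle_seat below 0.003 m and angle between spacer's own z axis and vertical below 0.06 rad), for 0.2 s.
2. the wheel has dropped over the square and lies flat on the spacer (all of step 1 and z of wheel in the frame of spindle_seat between 0.0135 and 0.0185 m and horizontal distance between wheel and spindle_seat below 0.003 m and angle between wheel's own z axis and vertical below 0.06 rad), for 0.2 s.
At the end, for the whole second after the job is handed in: Spacer flat on the spindle flange, wheel flat on it with its underside 16 mm above the flange, bushing home with its origin 26 mm above the flange (heights within 2.5 mm; off the axis under 3 mm, bushing 2.5 mm); all upright within 0.06 rad, let go, at rest (all of step 2 and z of bushing in the frame of spindle_seat between 0.0235 and 0.0285 m and horizontal distance between bushing and spindle_seat below 0.0025 m and angle between bushing's own z axis and vertical below 0.06 rad and contact force between the fingers and spacer below 0.3 N and contact force between the fingers and wheel below 0.3 N and contact force between the fingers and bushing below 0.3 N and linear speed of each of spacer, wheel, bushing below 0.02 m/s); the robot touches nothing.
It fails at once if the wheel is pushed against the spindle, the spacer or the bushing with more than 70 N and cracks (contact force between wheel and grinder above 70 N or contact force between wheel and spacer above 70 N or contact force between wheel and bushing above 70 N).
It fails at once if another thing on the bench is moved by more than 25 mm (distance of any of tall_sleeve, spanner, hub_screw, tape_roll, paddle from where it was at the start of the episode above 0.025 m).
It also fails if it takes over 72 s, if anything falls off the work surface, if the arm or the gripper's body presses on something with over 40 N, if the wrist force passes 120 N, or if a joint passes its speed limit or range.

## Working session

There is one attempt and no reset: what is moved stays moved. The work goes in short steps, Python scripts to look and compute and a tool call to move; the robot and the scene stay as the last step left them, time stands still between calls to the robot, and variables do not carry over. Pictures are saved under pics/ and viewed, and the job is handed in when it is done.

Besides the shell and the picture viewer there is one more tool, called after "Request:" as name(argument=value, ...) on one line, values as JSON. step_arm: Moves the arm, as the interface text tells. Its arguments: {"type":"object","properties":{"moves":{"type":"array","items":{"type":"array","items":{"type":"number"}}},"newtons":{"type":"number"}},"required":["moves"]}

```bash
mkdir -p pics; ls; cat > h.py <<'E'
import numpy as np, cv2
from station import ctrl
def save(im,name,crop=None,s=1):
    c=im["color"]
    if crop: c=c[crop[1]:crop[3],crop[0]:crop[2]]
    c=cv2.cvtColor(np.ascontiguousarray(c),cv2.COLOR_RGB2BGR)
    if s!=1: c=cv2.resize(c,None,fx=s,fy=s,interpolation=cv2.INTER_CUBIC)
    cv2.imwrite(f"pics/{name}.png",c)
def proj(im,X):
    X=np.atleast_2d(X); c=(np.array(im["R"])@X.T).T+np.array(im["t"]); p=(np.array(im["camera_matrix"])@c.T).T
    return p[:,:2]/p[:,2:]
def ray(im,uv,z):
    R=np.array(im["R"]);t=np.array(im["t"]);K=np.array(im["camera_matrix"])
    d=R.T@np.linalg.inv(K)@np.array([uv[0],uv[1],1.]); o=-R.T@t
    return o+d*(z-o[2])/d[2]
E
python3 - <<'E'
from h import *
np.set_printoptions(precision=4,suppress=True)
for n in ["scene","top"]:
    im=ctrl.get_image(n); save(im,n+"0")
    print(n,im["camera_matrix"],"cam at",-np.array(im["R"]).T@im["t"],im["R"])
    for q in ["grinder","spacer","wheel","bushing","tall_sleeve","hub_screw","tape_roll"]:
        r=ctrl.spot_in(im,q)
        print(q,[(np.round(x["bbox"],1).tolist(),round(x["p"],2)) for x in r[:3]])
print(ctrl.get_obs())
E
```

```text
pics
scene [[506.8979   0.     322.8946]
 [  0.     506.8979 196.0119]
 [  0.       0.       1.    ]] cam at [1.4207 0.4389 0.9967] [[-0.4733  0.8809 -0.0011]
 [ 0.5837  0.3127 -0.7493]
 [-0.6597 -0.3553 -0.6622]]
grinder [([275.6, 218.8, 389.1, 335.3], 0.82)]
spacer [([225.9, 185.2, 241.6, 198.3], 0.69)]
wheel [([434.9, 229.8, 461.2, 245.5], 0.66)]
bushing [([451.2, 285.8, 470.6, 304.7], 0.67), ([277.3, 210.1, 388.3, 336.2], 0.61)]
tall_sleeve [([269.4, 168.3, 282.2, 184.2], 0.5)]
hub_screw [([487.8, 269.4, 496.6, 278.6], 0.64)]
tape_roll [([209.4, 157.6, 236.1, 184.2], 0.8)]
top [[414.9776   0.     319.4128]
 [  0.     414.9776 198.3599]
 [  0.       0.       1.    ]] cam at [ 0.4124 -0.0849  1.2599] [[ 0.0272 -0.9993 -0.0269]
 [-0.9952 -0.0245 -0.0951]
 [ 0.0944  0.0294 -0.9951]]
grinder [([232.3, 90.1, 323.6, 215.7], 0.66)]
spacer []
wheel [([197.0, 219.9, 220.8, 239.4], 0.62)]
bushing [([173.5, 166.0, 191.7, 182.2], 0.53)]
tall_sleeve [([385.4, 229.4, 397.8, 241.9], 0.6)]
hub_screw []
tape_roll [([431.3, 206.0, 463.9, 236.5], 0.96)]
{'t': 0.8, 'q': array([-1.306 ,  0.0527,  1.6129,  0.    ,  1.476 , -0.119 ]), 'dq': array([ 0.0016,  0.0002, -0.0014, -0.0005,  0.0011,  0.0004]), 'effort': array([ -0.0006, -39.364 , -37.0441,  -0.    ,   0.0005,   0.    ]), 'tool_pos': array([ 0.234 , -0.5795,  0.2313]), 'tool_rot': array([3.0839, 0.5991, 0.    ]), 'contact_force': array([0.2502, 0.0964, 0.1556]), 'wrist_torque': array([-0.0046,  0.027 ,  0.0309]), 'opening': 0.0854842288899917}
```

View pics/scene0.png

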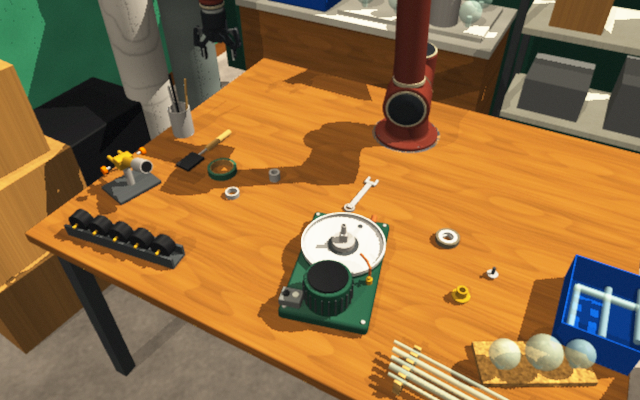

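View pics/top0.png

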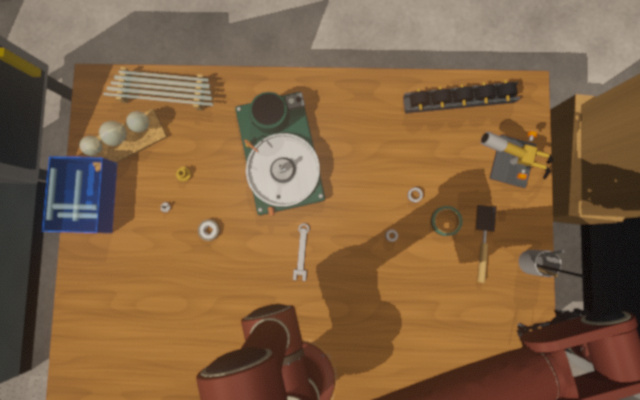

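The scene view shows the grinder at about (340,260), spacer (232,192), wheel (447,238) and bushing (461,295). In the top view they are at spindle (283,169), spacer (415,194), wheel (209,230) and bushing (183,174). I'll zoom in for precise centres.

```bash
python3 - <<'E'
from h import *
import pickle
S=ctrl.get_image("scene");T=ctrl.get_image("top")
pickle.dump((S,T),open("im0.pkl","wb"))
def crop(im,c,r,s):
    x,y=c; a=im["color"][y-r:y+r,x-r:x+r]
    return cv2.resize(cv2.cvtColor(a,cv2.COLOR_RGB2BGR),(s,s),interpolation=cv2.INTER_CUBIC)
row1=np.hstack([crop(T,c,16,256) for c in [(415,194),(209,230),(183,174)]])
row2=np.hstack([crop(S,c,16,256) for c in [(232,192),(447,238),(461,295)]])
cv2.imwrite("pics/parts.png",np.vstack([row1,row2]))
cv2.imwrite("pics/spin.png",np.hstack([crop(T,(283,169),40,400),crop(S,(344,238),40,400)]))
E
```

```text
(no output)
```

View pics/parts.png

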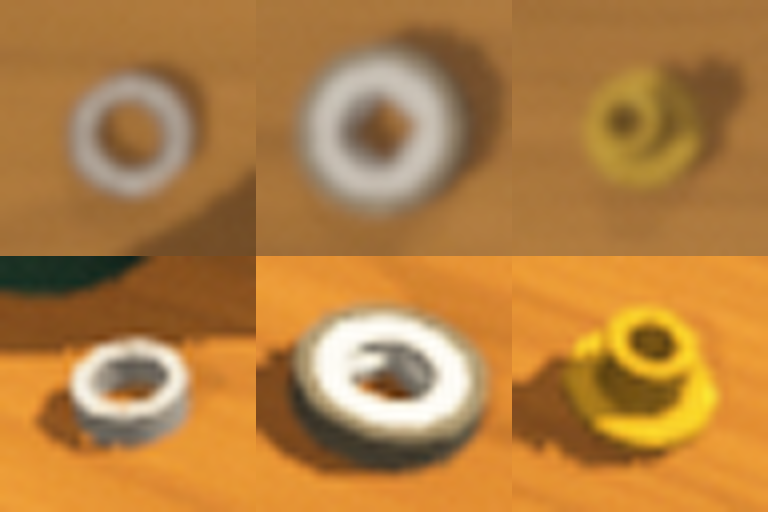

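View pics/spin.png

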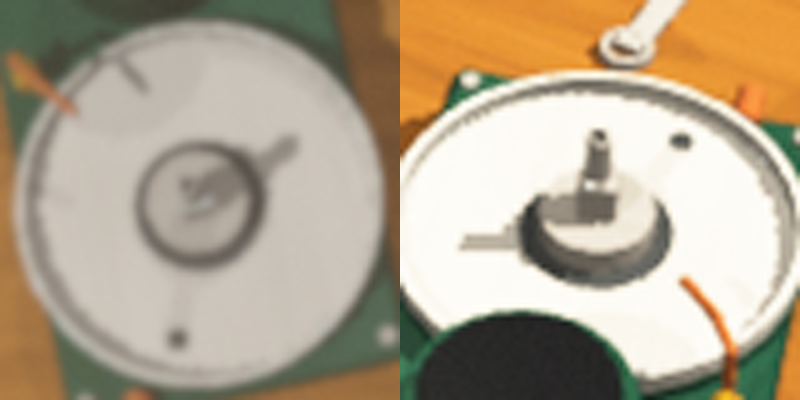

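```bash
python3 - <<'E'
from h import *
import pickle
np.set_printoptions(precision=4,suppress=True)
S,T=pickle.load(open("im0.pkl","rb"))
def ell(im,c,r,lo,z,name,smax=90,k=8):
    x,y=c;a=im["color"][y-r:y+r,x-r:x+r]
    a=cv2.resize(np.ascontiguousarray(a),None,fx=k,fy=k,interpolation=cv2.INTER_CUBIC)
    h=cv2.cvtColor(a,cv2.COLOR_RGB2HSV)
    m=((h[...,1]<smax)&(h[...,2]>lo)).astype(np.uint8)
    cs,_=cv2.findContours(m,cv2.RETR_EXTERNAL,cv2.CHAIN_APPROX_NONE)
    q=max(cs,key=cv2.contourArea)
    e=cv2.fitEllipse(cv2.convexHull(q))
    uv=(np.array(e[0])+.5)/k-.5+[x-r,y-r]
    print(name,"uv",uv,"axes px",np.array(e[1])/k,"world",ray(im,uv,z))
ell(T,(415,194),14,110,.016,"spacer T")
ell(S,(232,192),14,150,.016,"spacer S")
ell(T,(209,230),16,140,.016,"wheel T")
ell(S,(447,238),18,190,.016,"wheel S")
ell(T,(283,169),45,130,.056,"pan T",60,4)
# bushing manual
def man(im,c,u,z,r=16,k=8):
    uv=(np.array(u)+.5)/k-.5+np.array(c)-r; return ray(im,uv,z)
print("bush T flange",man(T,(183,174),(129,128),.011),"hole",man(T,(183,174),(113,120),.031))
print("bush S collar top",man(S,(461,295),(140,85),.031),"flange",man(S,(461,295),(130,126),.011))
print("flange T",man(T,(283,169),(201,204),.062,40,5),"S tip",man(S,(344,238),(198,134),.114,40,5), "S flange",man(S,(344,238),(198,208),.062,40,5))
E
python3 - <<'E'
import sys; sys.path.insert(0,'.')
import os; os.chdir('.')
from h import *
import pickle
S,T=pickle.load(open("im0.pkl","rb"))
a=S["color"][220:255,325:360];b=T["color"][155:183,269:297]
f=lambda a:cv2.resize(cv2.cvtColor(np.ascontiguousarray(a),cv2.COLOR_RGB2BGR),(400,400),interpolation=cv2.INTER_CUBIC)
cv2.imwrite("pics/sq.png",np.hstack([f(a),f(b)]))
E
```

```text
spacer T uv [414.8664 194.3933] axes px [14.879  15.5413] world [ 0.5494 -0.3339  0.016 ]
spacer S uv [232.0858 192.1245] axes px [12.4061 14.9572] world [ 0.5548 -0.3314  0.016 ]
wheel T uv [207.6414 229.795 ] axes px [19.4219 20.1312] world [0.427  0.2859 0.016 ]
wheel S uv [447.4592 235.9063] axes px [14.6746 21.1757] world [0.4282 0.2837 0.016 ]
pan T uv [282.3363 169.5259] axes px [73.3808 74.398 ] world [0.6091 0.062  0.056 ]
bush T flange [0.5969 0.3737 0.011 ] hole [0.5969 0.3726 0.031 ]
bush S collar top [0.5972 0.3714 0.031 ] flange [0.5967 0.3719 0.011 ]
flange T [0.6085 0.0599 0.062 ] S tip [0.6109 0.0598 0.114 ] S flange [0.611  0.0613 0.062 ]
```

View pics/sq.png

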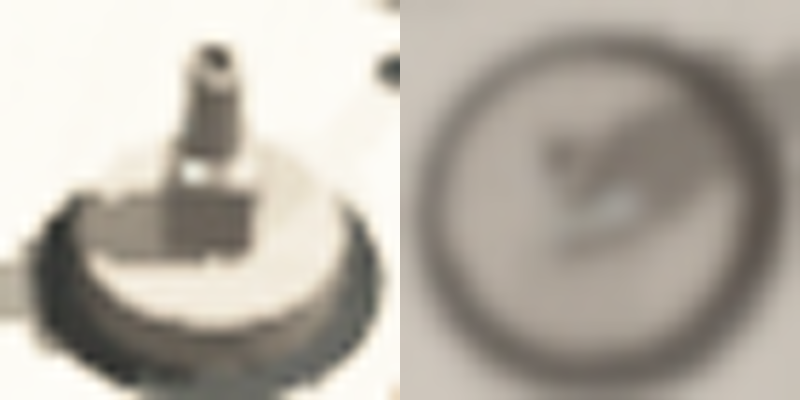

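```bash
cat > ov.py <<'E'
from h import *
import pickle
def circ(c,r,z,n=60):
    a=np.linspace(0,2*np.pi,n); return np.c_[c[0]+r*np.cos(a),c[1]+r*np.sin(a),np.full(n,z)]
def sq(c,th,z,h=.010):
    p=[]
    for i in range(5):
        a=th+np.pi/4+i*np.pi/2; p.append([c[0]+h*2**.5*np.cos(a),c[1]+h*2**.5*np.sin(a),z])
    return np.array(p)
def over(im,c,r,k,curves):
    x,y=c;a=im["color"][y-r:y+r,x-r:x+r]
    a=cv2.resize(cv2.cvtColor(np.ascontiguousarray(a),cv2.COLOR_RGB2BGR),None,fx=k,fy=k,interpolation=cv2.INTER_CUBIC)
    for i,C in enumerate(curves):
        p=(proj(im,C)-[x-r,y-r]+.5)*k-.5
        cv2.polylines(a,[np.round(p*8).astype(int)],False,[(0,0,255),(255,0,0),(0,200,0),(255,0,255)][i%4],1,cv2.LINE_AA,3)
    return a
E
python3 - <<'E'
from ov import *
S,T=pickle.load(open("im0.pkl","rb"))
sp=(.551,-.3335);wh=(.4275,.285);bu=(.597,.372);g=(.610,.0605)
SP=[circ(sp,.021,.016),circ(sp,.015,.016),circ(sp,.021,0)]
WH=[circ(wh,.032,.016),circ(wh,.0155,.016),circ(wh,.032,0)]
BU=[circ(bu,.013,.031),circ(bu,.022,.011),circ(bu,.022,.006)]
r1=np.hstack([over(T,c,14,9,C) for c,C in [((415,194),SP),((209,230),WH),((183,174),BU)]])
r2=np.hstack([over(S,c,14,9,C) for c,C in [((232,192),SP),((447,238),WH),((461,295),BU)]])
cv2.imwrite("pics/o1.png",np.vstack([r1,r2]))
G=[circ(g,.03,.062),circ(g,.007,.114),circ(g,.108,.056)]
cv2.imwrite("pics/o2.png",np.hstack([over(T,(283,169),20,10,G),over(S,(344,238),20,10,G)]))
E
```

```text
(no output)
```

View pics/o1.png

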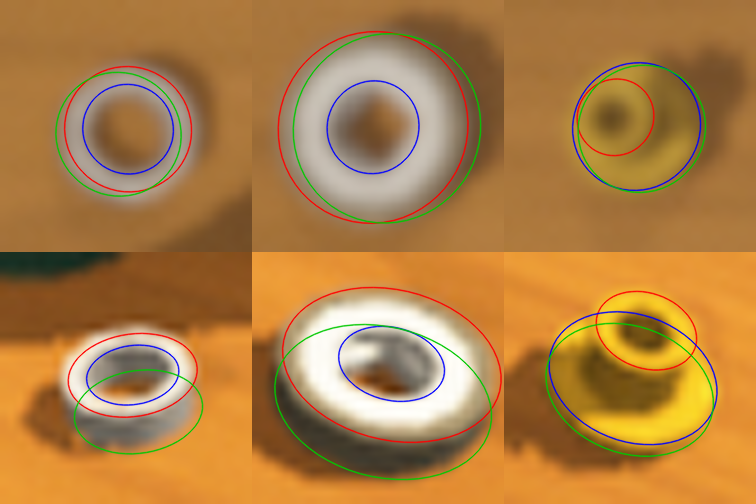

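View pics/o2.png

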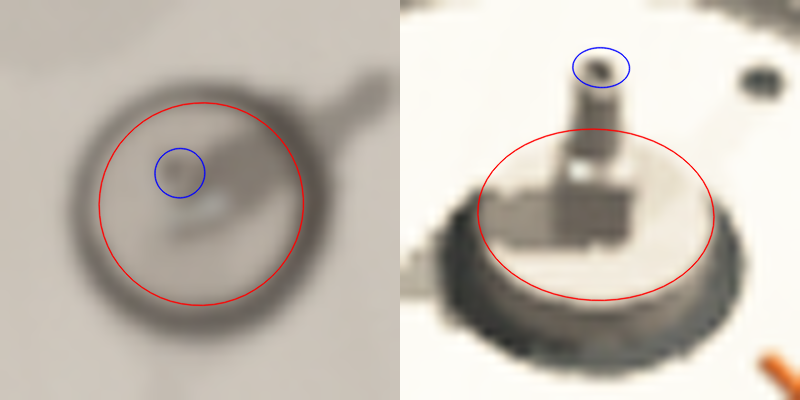

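```bash
python3 - <<'E'
from ov import *
S,T=pickle.load(open("im0.pkl","rb"))
g=(.6105,.0605)
rows=[]
tiles=[over(S,(342,238),12,16,[sq(g,np.radians(d),.086),sq(g,np.radians(d),.062)]) for d in (0,15,30,45,60,75)]
t=[]
for d,a in zip((0,15,30,45,60,75),tiles):
    a=cv2.resize(a,(266,266)); cv2.putText(a,str(d),(5,255),0,.8,(0,0,255),2); t.append(a)
cv2.imwrite("pics/o3.png",np.vstack([np.hstack(t[:3]),np.hstack(t[3:])]))
wh=(.4275,.285)
t=[]
for im,c in ((T,(208,230)),(S,(447,237))):
  for d in (0,30,60):
    a=over(im,c,9,28,[sq(wh,np.radians(d),.008,.011),sq(wh,np.radians(d),.0,.011)]); a=cv2.resize(a,(266,266)); t.append(a)
cv2.imwrite("pics/o4.png",np.vstack([np.hstack(t[:3]),np.hstack(t[3:])]))
E
```

```text
(no output)
```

View pics/o3.png

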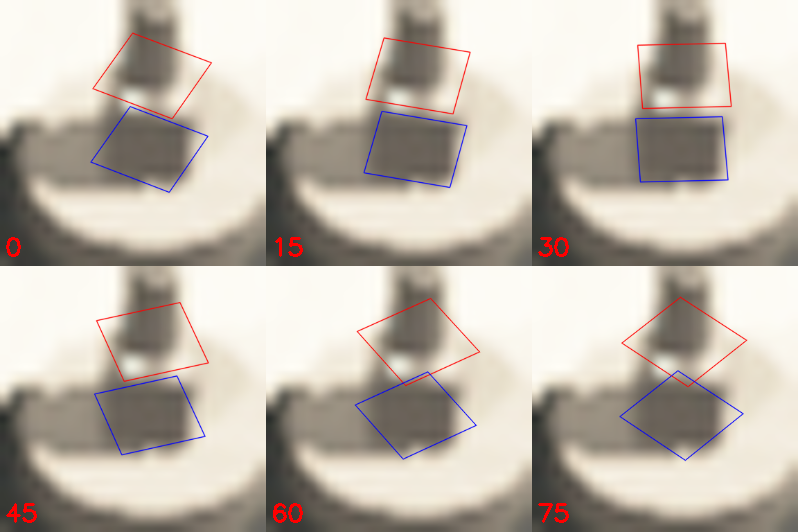

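View pics/o4.png

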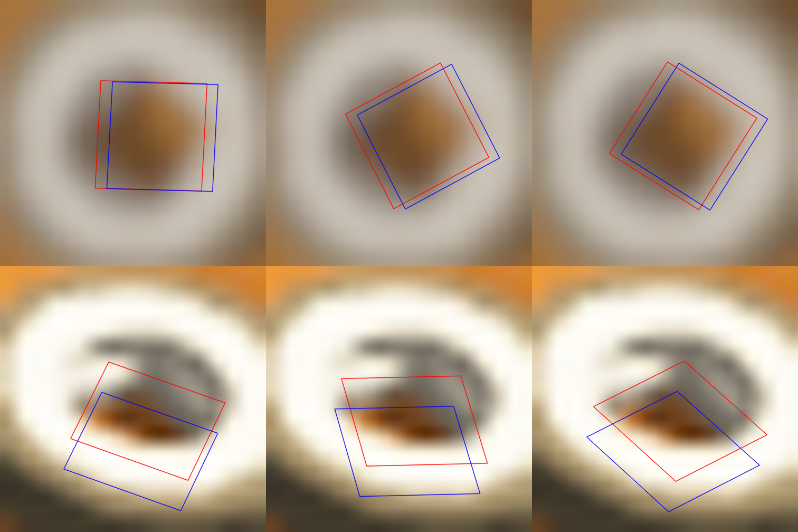

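```bash
python3 - <<'E'
from ov import *
from scipy.optimize import minimize
S,T=pickle.load(open("im0.pkl","rb"))
k=16
def setup(im,c,r):
    x,y=c;a=im["color"][y-r:y+r,x-r:x+r].astype(float)
    # saturation-like wood index at native res
    w=(a[...,0]-a[...,2])/(a.sum(2)+1)
    return w
def model(im,c,r,xy,th):
    n=2*r*k
    def m(poly):
        M=np.zeros((n,n),np.uint8); p=(proj(im,poly)-[c[0]-r,c[1]-r]+.5)*k-.5
        cv2.fillPoly(M,[np.round(p*16).astype(int)],1,0,4) if False else cv2.fillPoly(M,[np.round(p*16).astype(np.int32)],1,cv2.LINE_8,4); return M
    M=m(sq(xy,th,.008,.011))&m(sq(xy,th,0,.011))&m(circ(xy,.0155,.016))
    return M
for nm,im,c,r,sig in (("T",T,(208,230),6,0.9),("S",S,(447,238),7,0.6)):
    w=setup(im,c,r)
    res=[]
    for d in range(0,90,3):
        def f(p,full=False):
            M=model(im,c,r,(.4275+p[0]*.001,.285+p[1]*.001),np.radians(d)).astype(np.float32)
            M=cv2.GaussianBlur(M,(0,0),sig*k); M=cv2.resize(M,(2*r,2*r),interpolation=cv2.INTER_AREA)
            yy,xx=np.mgrid[:2*r,:2*r]; W=(np.hypot(yy-r+.5,xx-r+.5)<r-.3).astype(float)
            A=np.c_[M.ravel(),np.ones(M.size)]; W=W.ravel(); 
            s=np.linalg.lstsq(A*W[:,None],w.ravel()*W,rcond=None)[0]
            return float((((A@s-w.ravel())*W)**2).sum())
        o=min((minimize(f,p0,method="Nelder-Mead",options=dict(xatol=.05,fatol=1e-6,initial_simplex=[p0,(p0[0]+2,p0[1]),(p0[0],p0[1]+2)],maxiter=60)) for p0 in ((0,0),)),key=lambda o:o.fun)
        res.append((o.fun,d,np.round(o.x,1)))
    res0=sorted(res,key=lambda t:t[0]); print(nm,[(round(a*1e3,2),d,x.tolist()) for a,d,x in res0[:8]],"worst",res0[-1][0]*1e3)
E
```

```text
T [(np.float64(79.4), 51, [-0.2, 2.1]), (np.float64(79.88), 54, [-0.1, 2.2]), (np.float64(81.71), 48, [-0.3, 1.9]), (np.float64(82.85), 57, [-0.2, 2.1]), (np.float64(84.05), 45, [-0.1, 2.2]), (np.float64(85.5), 60, [-0.1, 2.2]), (np.float64(85.95), 42, [-0.1, 2.2]), (np.float64(89.58), 63, [-0.0, 2.2])] worst 140.35122880248602
S [(np.float64(263.74), 51, [-0.7, -2.2]), (np.float64(264.04), 54, [-0.8, -1.9]), (np.float64(267.16), 48, [-0.6, -2.2]), (np.float64(268.6), 60, [-0.6, -1.7]), (np.float64(268.96), 57, [-0.6, -1.8]), (np.float64(271.31), 45, [-0.5, -2.5]), (np.float64(279.04), 42, [-0.7, -2.5]), (np.float64(279.16), 63, [-0.5, -1.5])] worst 401.78708668715825
```

Request:
step_arm(moves=[[0.8,0.045,0.035,-0.015,0],[0.8,0.045,0.035,-0.015,0],[0.8,0.045,0.035,-0.015,0],[0.8,0.045,0.035,-0.015,0],[0.8,0.045,0.035,-0.015,0],[0.8,0.045,0.035,-0.015,0],[0.8,0.045,0.035,-0.015,0]], newtons=30)

```text
t: 1.78
tool_pos: [0.5551, -0.3308, 0.1269]
tool_rot: [3.078, 0.584, 0.004]
contact_force: [1.3, 0.0, 0.9]
opening: 0.0684
```

Request:
step_arm(moves=[[0.8,-0.0046,-0.0032,-0.04,0],[0.8,0,0,-0.04,0],[0.8,0,0,-0.02,0]])

```text
t: 2.15
tool_pos: [0.5553, -0.3306, 0.0259]
tool_rot: [3.073, 0.596, 0.009]
contact_force: [0.8, 0.2, 0.0]
opening: 0.0683
```

```bash
python3 - <<'E'
from ov import *
S=ctrl.get_image("scene");T=ctrl.get_image("top"); print(ctrl.get_obs()["tool_pos"],ctrl.get_obs()["opening"])
cv2.imwrite("pics/g1.png",np.hstack([over(T,(415,194),25,8,[]),over(S,(232,185),25,8,[])]))
E
```

```text
[ 0.55441209 -0.33049867  0.02541118] 0.06864367933105019
```

View pics/g1.png

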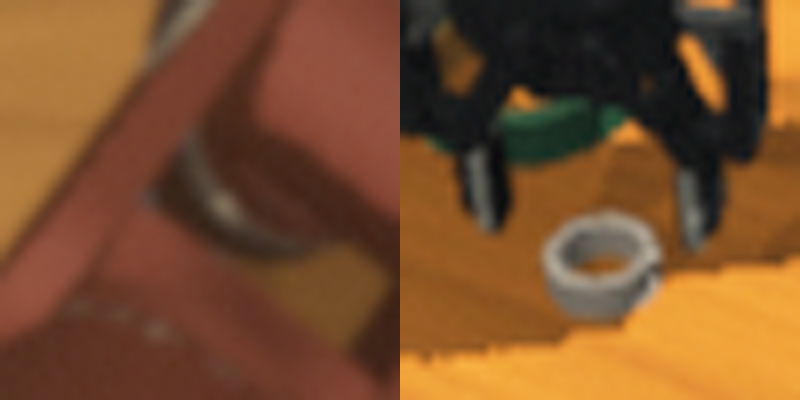

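Request:
step_arm(moves=[[0.8,-0.0042,-0.0035,-0.006,0],[0.8,0,0,-0.004,0],[0.8,0,0,0,0]])

```text
t: 2.62
tool_pos: [0.5519, -0.337, 0.0194]
tool_rot: [3.07, 0.592, 0.014]
contact_force: [-0.4, 0.1, -0.1]
opening: 0.0682
```

Request:
step_arm(moves=[[0.8,-0.0012,0.003,-0.006,0],[0.8,0,0,-0.006,0],[0.8,0,0,0,0]])

```text
t: 3.0
tool_pos: [0.5513, -0.3343, 0.008]
tool_rot: [3.068, 0.591, 0.016]
contact_force: [0.2, -0.9, 0.6]
opening: 0.0683
```

Request:
step_arm(moves=[[0.8,0,0,-0.003,0],[0.3,0,0,0,0],[0.3,0,0,0,0],[0.3,0,0,0,0],[0.3,0,0,0,0]], newtons=30)

```text
t: 3.62
tool_pos: [0.5516, -0.3344, 0.0053]
tool_rot: [3.068, 0.592, 0.017]
contact_force: [-0.4, 0.0, 0.6]
opening: 0.0399
```

```bash
python3 - <<'E'
from ov import *
S=ctrl.get_image("scene"); print(ctrl.get_obs()["tool_pos"],ctrl.get_obs()["opening"])
sp=(.5516,-.3344)
cv2.imwrite("pics/g2.png",np.hstack([over(S,(232,185),25,10,[])]))
E
```

```text
[ 0.55155513 -0.33443228  0.00527119] 0.04011908339448817
```

View pics/g2.png

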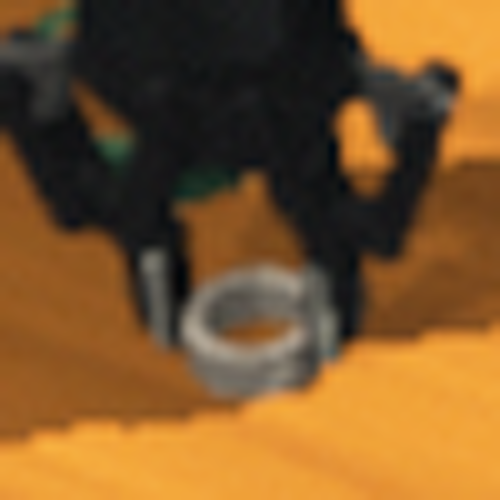

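```bash
python3 - <<'E'
from ov import *
S=ctrl.get_image("scene"); 
sp=(.5516,-.3344)
th=np.radians(22); x=np.array([np.cos(th),np.sin(th)]); y=np.array([-np.sin(th),np.cos(th)])
pads=[np.array([[*(np.array(sp)+s*.021*y+a*.011*x),z] for a,z in ((-1,.008),(1,.008),(1,.03),(-1,.03),(-1,.008))]) for s in (-1,1)]
cv2.imwrite("pics/g3.png",np.hstack([over(S,(232,185),25,14,[circ(sp,.021,.016),circ(sp,.021,0)]+pads)]))
E
```

```text
(no output)
```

View pics/g3.png

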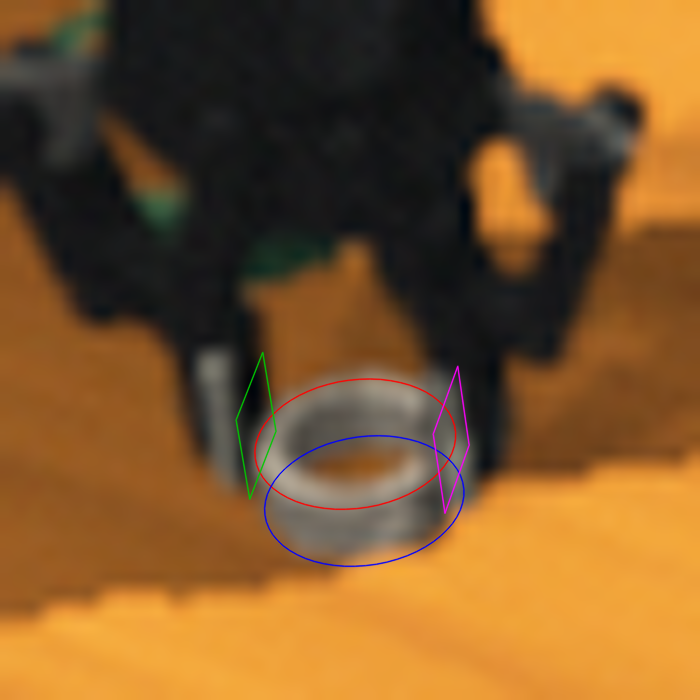

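Request:
step_arm(moves=[[0.3,0,0,0.03,0],[0.3,0,0,0.05,0],[0.3,0.005,0.03,0.05,0],[0.3,0.009,0.055,0,0],[0.3,0.009,0.055,0,0],[0.3,0.009,0.055,0,0],[0.3,0.009,0.055,0,0],[0.3,0.009,0.055,0,0],[0.3,0.009,0.055,0,0]])

```text
t: 4.85
tool_pos: [0.6082, 0.034, 0.1363]
tool_rot: [3.073, 0.579, 0.016]
contact_force: [-0.1, -0.7, -1.4]
opening: 0.04
```

Request:
step_arm(moves=[[0.3,0.001,0.02,-0.003,0],[0.3,0,0,0,0],[0.3,0,0,0,0]])

```text
t: 5.22
tool_pos: [0.6083, 0.0567, 0.1318]
tool_rot: [3.072, 0.586, 0.013]
contact_force: [-0.2, 0.6, -1.5]
opening: 0.0402
```

```bash
python3 - <<'E'
from ov import *
S=ctrl.get_image("scene");T=ctrl.get_image("top"); o=ctrl.get_obs();p=o["tool_pos"];print(p,o["tool_rot"],o["opening"])
pickle.dump((S,T),open("im1.pkl","wb"))
z=p[2]-.0053
C=[circ(p,.021,z+.016),circ(p,.015,z+.016),circ(p,.021,z),circ((.610,.0605),.007,.114)]
cv2.imwrite("pics/g4.png",np.hstack([over(T,(283,169),20,10,C),over(S,(344,220),20,10,C)]))
E
```

```text
[0.60837233 0.05636152 0.13191251] [3.07211662 0.58479609 0.01320218] 0.03983490940549632
```

View pics/g4.png

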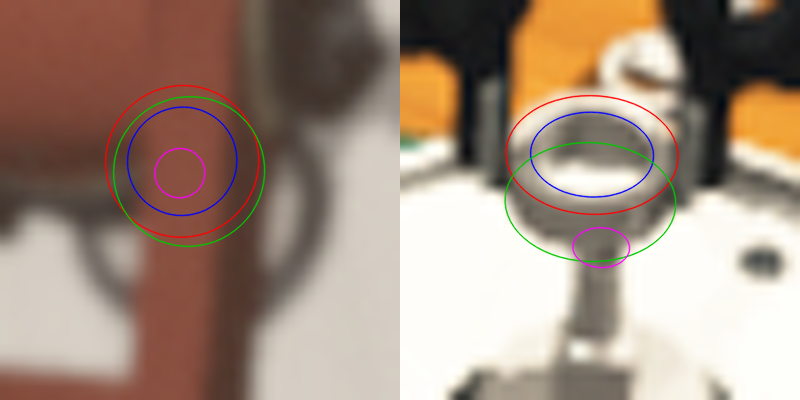

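Request:
step_arm(moves=[[0.3,0.0016,0.0035,0,0],[0.3,0,0,-0.01,0],[0.3,0,0,-0.014,0],[0.3,0,0,-0.005,0],[0.3,0,0,0,0]])

```text
t: 5.95
tool_pos: [0.6095, 0.0574, 0.0999]
tool_rot: [3.073, 0.579, 0.01]
contact_force: [-0.4, 0.0, -0.6]
opening: 0.04
```

```bash
python3 - <<'E'
from ov import *
S=ctrl.get_image("scene"); o=ctrl.get_obs();p=o["tool_pos"];print(p,o["tool_rot"],o["opening"],o["contact_force"])
pickle.dump(S,open("im2.pkl","wb"))
z=p[2]-.0053
C=[circ(p,.021,z+.016),circ(p,.015,z+.016),circ(p,.021,z)]
cv2.imwrite("pics/g5.png",np.hstack([over(S,(344,230),20,10,[]),over(S,(344,230),20,10,C)]))
E
```

```text
[0.60954785 0.05739366 0.10009745] [3.07317266 0.57889832 0.01083048] 0.03996746939665809 [-0.23982142 -0.29660008 -1.16447188]
```

View pics/g5.png

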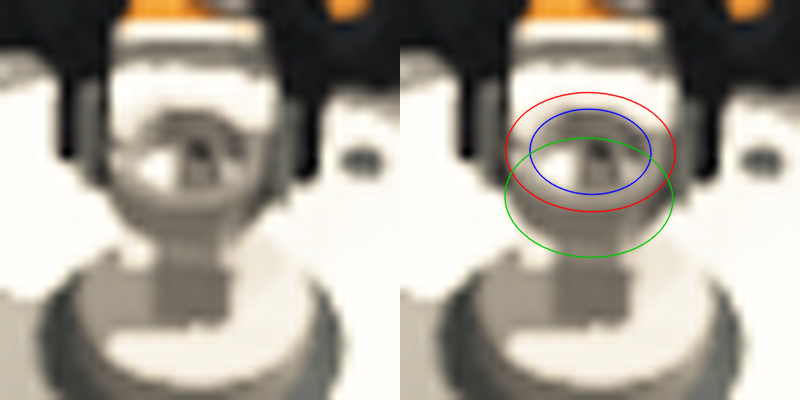

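Request:
step_arm(moves=[[0.3,0.0003,0.0025,0,0],[0.3,0,0.001,0,0],[0.3,0,0,0,0]])

```text
t: 6.38
tool_pos: [0.6106, 0.0613, 0.1012]
tool_rot: [3.073, 0.579, 0.014]
contact_force: [-0.3, -0.0, -1.0]
opening: 0.0401
```

Request:
step_arm(moves=[[0.3,-0.0008,-0.0015,-0.003,0],[0.3,0,0,-0.004,0],[0.3,0,0,0,0]])

```text
t: 6.75
tool_pos: [0.6098, 0.0597, 0.094]
tool_rot: [3.073, 0.579, 0.014]
contact_force: [0.6, 0.3, -1.3]
opening: 0.0399
```

```bash
python3 - <<'E'
from ov import *
S=ctrl.get_image("scene"); o=ctrl.get_obs();p=o["tool_pos"];print(p,o["tool_rot"],o["opening"],o["contact_force"])
z=p[2]-.0053
C=[circ(p,.021,z+.016),circ(p,.015,z+.016),circ(p,.021,z)]
cv2.imwrite("pics/g6.png",np.hstack([over(S,(344,230),20,10,[]),over(S,(344,230),20,10,C)]))
E
```

```text
[0.60994752 0.05973036 0.09417741] [3.07248206 0.57937914 0.01487964] 0.04015576029044614 [-0.27684342 -0.29584616 -0.84466503]
```

View pics/g6.png

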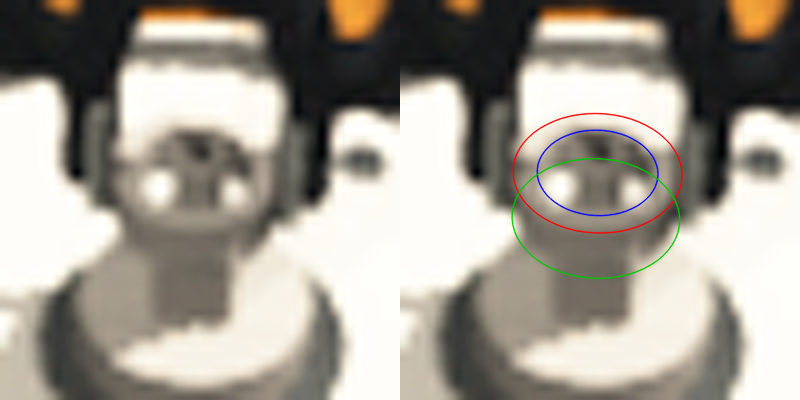

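Request:
step_arm(moves=[[0.3,0,0,-0.003,0],[0.3,0,0,-0.002,0],[0.3,0,0,0,0]])

```text
t: 7.18
tool_pos: [0.6104, 0.0599, 0.0893]
tool_rot: [3.073, 0.579, 0.017]
contact_force: [1.0, -0.0, -0.9]
opening: 0.0403
```

Request:
step_arm(moves=[[0.3,-0.0005,0,-0.003,0],[0.3,0,0,-0.002,0],[0.3,0,0,0,0]])

```text
t: 7.55
tool_pos: [0.6109, 0.0604, 0.0848]
tool_rot: [3.073, 0.579, 0.021]
contact_force: [1.3, 0.5, -1.4]
opening: 0.0398
```

Request:
step_arm(moves=[[0.3,-0.0008,-0.0004,-0.005,0],[0.3,0,0,-0.004,0],[0.3,0,0,-0.003,0],[0.3,0,0,0,0]])

```text
t: 8.05
tool_pos: [0.6109, 0.0606, 0.0725]
tool_rot: [3.074, 0.579, 0.025]
contact_force: [1.7, 2.1, 0.1]
opening: 0.0401
```

Request:
step_arm(moves=[[0.3,-0.0005,-0.0005,-0.003,0],[0.3,0,0,-0.002,0],[0.3,0,0,0,0]])

```text
t: 8.43
tool_pos: [0.611, 0.0604, 0.0678]
tool_rot: [3.074, 0.579, 0.028]
contact_force: [2.3, 2.5, -1.1]
opening: 0.0401
```

Request:
step_arm(moves=[[0.3,0.0003,0.0003,-0.0015,0],[0.65,0,0,0,0],[0.65,0,0,0,0],[0.65,0,0,0.003,0]])

```text
t: 8.93
tool_pos: [0.6095, 0.0593, 0.0688]
tool_rot: [3.072, 0.579, 0.019]
contact_force: [-0.2, -0.8, 0.9]
opening: 0.0555
```

```bash
python3 - <<'E'
from ov import *
S=ctrl.get_image("scene"); o=ctrl.get_obs();p=o["tool_pos"];print(p,o["tool_rot"],o["opening"],o["contact_force"])
C=[circ((.6113,.0607),.021,.078),circ((.6113,.0607),.015,.078),circ((.6113,.0607),.021,.062)]
cv2.imwrite("pics/g7.png",np.hstack([over(S,(344,235),20,10,[]),over(S,(344,235),20,10,C)]))
E
```

```text
[0.61000403 0.05929639 0.06954888] [3.07211522 0.57943997 0.02041027] 0.055499478082708685 [-0.23336817 -0.42150644  0.52154402]
```

View pics/g7.png

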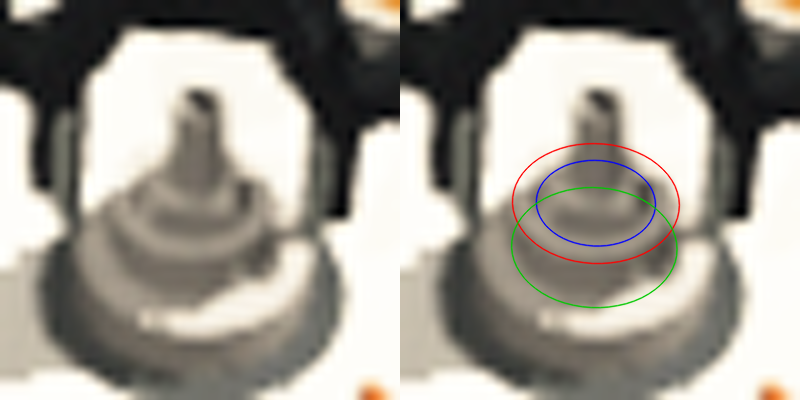

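Request:
step_arm(moves=[[0.8,0,0,0.02,0],[0.8,0,0,0.05,0],[1,-0.01,0.01,0.01,0],[1,-0.035,0.043,0,0],[1,-0.035,0.043,0,0],[1,-0.035,0.043,0,0],[1,-0.035,0.043,-0.02,0],[1,-0.025,0.032,-0.04,0],[1,0,0,-0.02,0],[1,0,0,0,0]])

```text
t: 10.22
tool_pos: [0.4278, 0.2801, 0.079]
tool_rot: [3.073, 0.58, 0.037]
contact_force: [0.7, -1.4, -1.2]
opening: 0.0857
```

Request:
step_arm(moves=[[1,0,0.004,-0.025,0],[1,0,0.001,-0.025,0],[1,0,0,-0.012,0],[1,0,0,0,0]])

```text
t: 10.72
tool_pos: [0.4314, 0.2861, 0.0213]
tool_rot: [3.075, 0.577, 0.049]
contact_force: [0.0, -0.2, -0.5]
opening: 0.0852
```

```bash
python3 - <<'E'
from ov import *
S=ctrl.get_image("scene"); o=ctrl.get_obs();p=o["tool_pos"];print(p,o["tool_rot"],o["opening"],o["contact_force"])
cv2.imwrite("pics/w1.png",over(S,(447,230),30,10,[circ(p,.032,.016)]))
E
```

```text
[0.43192872 0.28635831 0.021984  ] [3.07578509 0.57721296 0.05113034] 0.0850460133551812 [ 0.43410982 -0.88250591 -0.18727015]
```

View pics/w1.png

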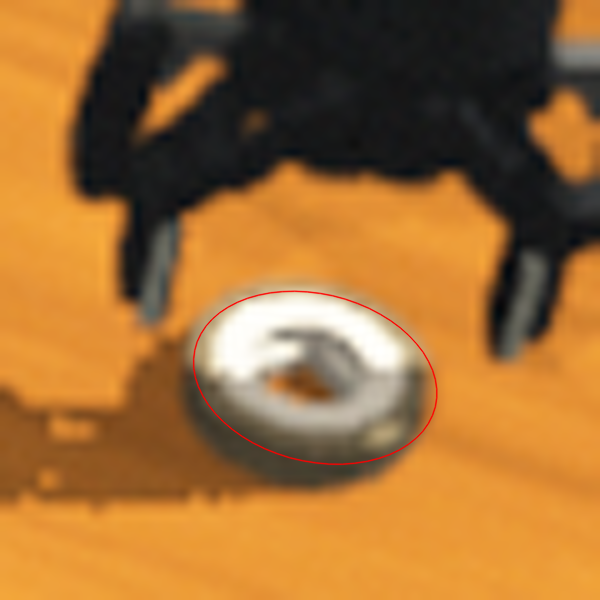

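Request:
step_arm(moves=[[1,-0.0042,-0.001,-0.005,0],[1,-0.001,0,-0.006,0],[1,-0.001,0,-0.005,0],[1,0,0,0,0]])

```text
t: 11.28
tool_pos: [0.427, 0.2859, 0.0075]
tool_rot: [3.077, 0.577, 0.058]
contact_force: [-0.1, -0.1, -0.1]
opening: 0.0857
```

Request:
step_arm(moves=[[1,0,0,-0.003,0],[0.6,0,0,0,0],[0.6,0,0,0,0],[0.6,0,0,0,0],[0.6,0,0,0,0]], newtons=25)

```text
t: 11.9
tool_pos: [0.4274, 0.286, 0.0049]
tool_rot: [3.077, 0.577, 0.058]
contact_force: [0.1, -0.2, 0.5]
opening: 0.0618
```

```bash
python3 - <<'E'
from ov import *
S=ctrl.get_image("scene"); o=ctrl.get_obs();p=o["tool_pos"];print(p,o["tool_rot"],o["opening"],o["contact_force"])
cv2.imwrite("pics/w2.png",over(S,(447,230),30,10,[circ(p,.032,.016)]))
E
```

```text
[0.42740537 0.28605598 0.00492572] [3.07683335 0.57687976 0.05843503] 0.061708869982169845 [-0.399815   -0.21954646  0.91935323]
```

View pics/w2.png

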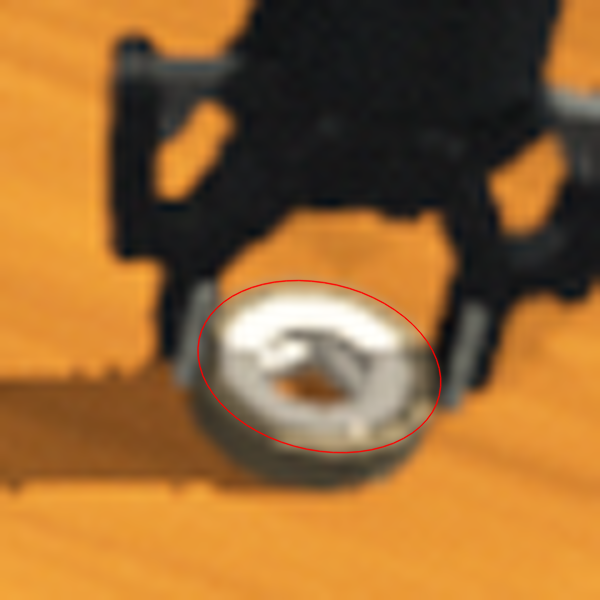

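Request:
step_arm(moves=[[0.9,0,0,0,0],[0.9,0,0,0,0],[0.9,0,0,0,10],[0.9,0,0,0,10],[0.9,0,0,0,10],[0.9,0,0,0,10],[0.9,0,0,0,10],[0.9,0,0,0,10],[0.9,0,0,0,10],[0.9,0,0,0,10],[0.9,0,0,0,10],[0.9,0,0,0,0]])

```text
t: 13.45
tool_pos: [0.4274, 0.2863, 0.0045]
tool_rot: [-1.697, -2.619, -0.053]
contact_force: [-0.1, -0.4, 0.2]
opening: 0.0767
```

Request:
step_arm(moves=[[0.6,0,0,0,0],[0.6,0,0,0,0],[0.6,0,0,0,0],[0.6,0,0,0,0]], newtons=30)

```text
t: 13.95
tool_pos: [0.4276, 0.2864, 0.0049]
tool_rot: [-1.704, -2.615, -0.054]
contact_force: [-0.8, -0.2, 0.6]
opening: 0.061
```

```bash
python3 - <<'E'
from ov import *
S=ctrl.get_image("scene"); o=ctrl.get_obs();p=o["tool_pos"];print(p,o["tool_rot"],o["opening"],o["contact_force"])
cv2.imwrite("pics/w3.png",over(S,(447,230),30,10,[circ(p,.032,.016),circ(p,.032,0)]))
E
```

```text
[0.42758041 0.28642102 0.00484005] [-1.70415884 -2.61506317 -0.05383114] 0.061463330135636575 [-0.04856266  0.3163296   0.25678141]
```

View pics/w3.png

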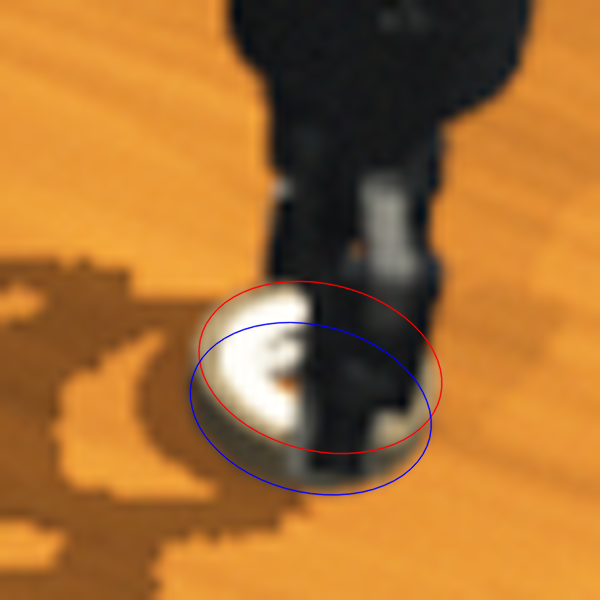

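Request:
step_arm(moves=[[0.6,0,0,0.02,0],[0.6,0,0,0.05,0],[0.6,0,0,0.05,9.7],[0.6,0.03,-0.036,0.012,9.7],[0.6,0.03,-0.036,0,9.7],[0.6,0.03,-0.036,0,9.7],[0.6,0.03,-0.036,0,9.7],[0.6,0.03,-0.036,0,9.7],[0.6,0.02,-0.024,0,9.7],[0.6,0,0,0,0]])

```text
t: 15.25
tool_pos: [0.5967, 0.0744, 0.1358]
tool_rot: [0.106, -3.104, -0.016]
contact_force: [0.2, 1.4, -1.9]
opening: 0.0616
```

Request:
step_arm(moves=[[0.6,0.013,-0.013,0,0],[0.6,0.001,-0.001,0,0],[0.6,0,0,0,0]])

```text
t: 15.62
tool_pos: [0.61, 0.061, 0.1346]
tool_rot: [0.104, -3.102, -0.017]
contact_force: [-0.2, -0.2, -1.8]
opening: 0.0613
```

```bash
python3 - <<'E'
from ov import *
S=ctrl.get_image("scene");T=ctrl.get_image("top"); o=ctrl.get_obs();p=o["tool_pos"];print(p,o["tool_rot"],o["opening"],o["contact_force"])
z=p[2]-.0048
C=[circ(p,.032,z+.016),circ(p,.0155,z+.016),circ(p,.032,z)]
cv2.imwrite("pics/w4.png",np.hstack([over(S,(344,220),25,8,[]),over(S,(344,220),25,8,C)]))
save(T,"w4t",(240,120,330,220),5)
E
```

```text
[0.60996971 0.06108939 0.13471073] [ 0.10419889 -3.10179289 -0.01712699] 0.06106690953125788 [ 0.63074912  0.34655111 -0.73057018]
```

View pics/w4.png

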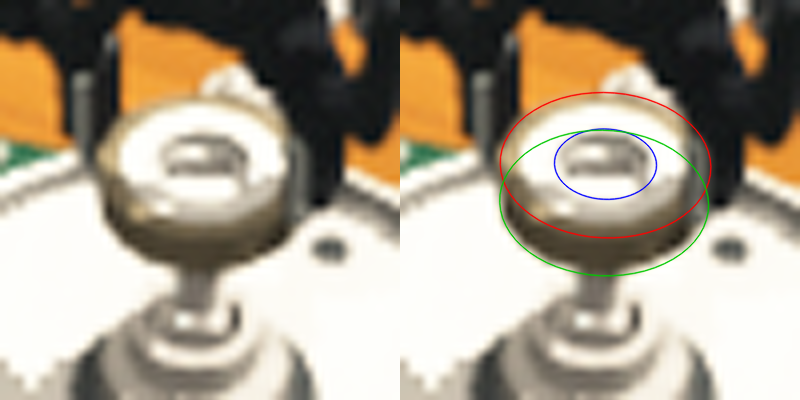

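View pics/w4t.png

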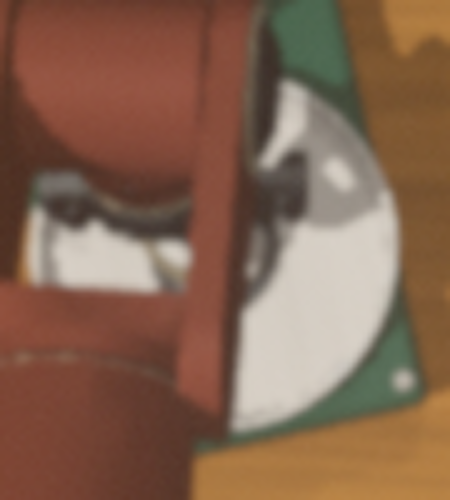

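Request:
step_arm(moves=[[0.6,0.0012,0.0003,-0.004,0],[0.6,0,0,-0.008,0],[0.6,0,0,-0.008,0],[0.6,0,0,-0.008,0],[0.6,0,0,-0.004,0],[0.6,0,0,0,0]])

```text
t: 16.48
tool_pos: [0.61, 0.0624, 0.0995]
tool_rot: [0.106, -3.1, -0.017]
contact_force: [0.3, -0.3, -1.8]
opening: 0.0613
```

Request:
step_arm(moves=[[0.6,0.0012,-0.001,-0.004,0],[0.6,0,0,0,0]])

```text
t: 16.73
tool_pos: [0.6116, 0.0613, 0.0957]
tool_rot: [0.106, -3.101, -0.017]
contact_force: [0.4, -0.3, -1.4]
opening: 0.0613
```

```bash
python3 - <<'E'
from ov import *
S=ctrl.get_image("scene"); o=ctrl.get_obs();p=o["tool_pos"];print(p,o["tool_rot"],o["opening"],o["contact_force"])
z=p[2]-.0048
C=[circ(p,.032,z+.016),circ(p,.0155,z+.016),circ(p,.032,z)]
cv2.imwrite("pics/w5.png",np.hstack([over(S,(344,230),20,10,[]),over(S,(344,230),20,10,C)]))
E
```

```text
[0.61180616 0.06131978 0.09601621] [ 0.10578458 -3.10134104 -0.01733448] 0.06130242848248004 [ 0.08354713  0.15276441 -1.01394721]
```

View pics/w5.png

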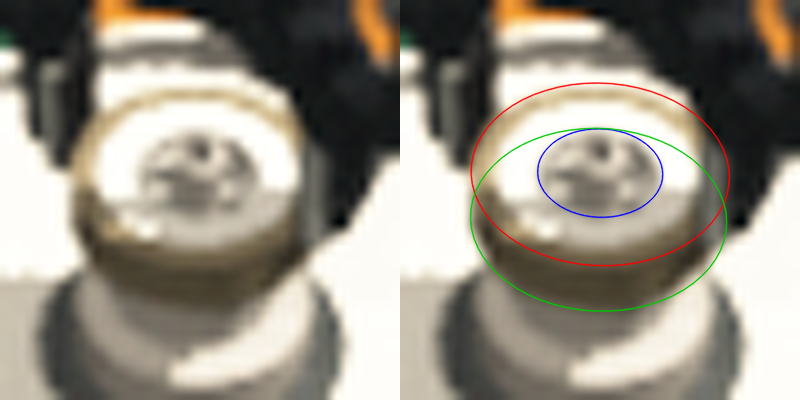

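Request:
step_arm(moves=[[0.6,-0.0004,0,-0.004,0],[0.6,0,0,-0.002,0],[0.6,0,0,0,0]])

```text
t: 17.15
tool_pos: [0.6118, 0.0613, 0.0905]
tool_rot: [0.106, -3.102, -0.017]
contact_force: [-0.7, -0.5, -1.0]
opening: 0.0618
```

Request:
step_arm(moves=[[0.6,-0.0003,0,-0.002,0],[0.6,0,0,-0.001,0],[0.6,0,0,0,0]])

```text
t: 17.52
tool_pos: [0.6117, 0.0614, 0.0889]
tool_rot: [0.106, -3.103, -0.017]
contact_force: [-1.2, -0.7, 1.1]
opening: 0.0613
```

Request:
step_arm(moves=[[0.6,-0.0003,0,-0.002,0],[0.6,0,0,0,0]])

```text
t: 17.77
tool_pos: [0.6118, 0.0614, 0.0887]
tool_rot: [0.106, -3.103, -0.017]
contact_force: [-2.3, -0.1, 1.4]
opening: 0.0616
```

Request:
step_arm(moves=[[0.6,-0.0012,0,-0.002,0],[0.6,-0.0005,0,-0.002,0],[0.6,0,0,0,0]])

```text
t: 18.15
tool_pos: [0.6118, 0.0614, 0.0886]
tool_rot: [0.106, -3.107, -0.017]
contact_force: [-3.0, -0.0, 1.9]
opening: 0.0618
```

```bash
python3 - <<'E'
from h import *
o=ctrl.get_obs();print(o["tool_pos"],o["tool_rot"],o["contact_force"],o["wrist_torque"],o["q"])
E
```

```text
[0.61182925 0.06144632 0.08859976] [ 0.10614193 -3.10671051 -0.01685496] [-3.01172229 -0.03112097  1.92880171] [-0.08733561  0.65347074 -0.04584109] [-0.02493216  0.17548976  1.72851445  0.00928625  1.27120811 -1.66692247]
```

Request:
step_arm(moves=[[0.6,0,0,-0.002,-3],[0.6,0,0,-0.002,-2],[0.6,0,0,0,0]])

```text
t: 18.52
tool_pos: [0.6112, 0.0614, 0.0847]
tool_rot: [-0.033, -3.107, -0.019]
contact_force: [-1.7, -0.1, -0.2]
opening: 0.0611
```

```bash
python3 - <<'E'
from h import *
o=ctrl.get_obs();print(o["tool_pos"],o["tool_rot"],o["contact_force"],o["wrist_torque"],o["q"])
E
```

```text
[0.61120632 0.06142603 0.08471161] [-0.03314104 -3.10736414 -0.0187891 ] [-1.74572405 -0.13114788 -0.21349327] [0.07431667 0.22014067 0.00626632] [-0.02622275  0.17881599  1.73189922  0.01212073  1.26507924 -1.57953503]
```

Request:
step_arm(moves=[[0.6,0,0,-0.002,0],[0.6,0,0,-0.001,0],[0.6,0,0,0,0]])

```text
t: 18.9
tool_pos: [0.6112, 0.0615, 0.0829]
tool_rot: [-0.031, -3.106, -0.019]
contact_force: [-4.2, 0.6, 1.4]
opening: 0.0614
```

Request:
step_arm(moves=[[0.75,0,0,0,0],[0.9,0,0,0,0],[0.95,0,0,0,0],[0.95,0,0,0.01,0],[0.95,0,0,0.04,0],[0.95,0,0,0.04,0]])

```text
t: 19.65
tool_pos: [0.6097, 0.0612, 0.1708]
tool_rot: [-0.031, -3.102, -0.018]
contact_force: [0.7, 0.0, 0.2]
opening: 0.0815
```

```bash
python3 - <<'E'
from ov import *
S=ctrl.get_image("scene"); o=ctrl.get_obs();p=o["tool_pos"];print(p,o["tool_rot"],o["opening"],o["contact_force"])
p=(.611,.0612)
C=[circ(p,.032,.094),circ(p,.0155,.094),circ(p,.032,.078)]
cv2.imwrite("pics/w6.png",np.hstack([over(S,(344,235),20,10,[]),over(S,(344,235),20,10,C)]))
E
```

```text
[0.61288831 0.06119594 0.17780576] [-0.03056326 -3.11208903 -0.0182098 ] 0.08113819815956545 [3.18495586 1.10885233 4.253798  ]
```

View pics/w6.png

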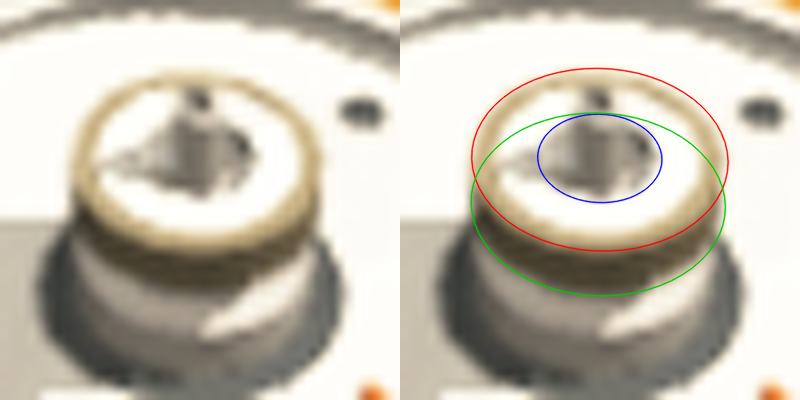

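Request:
step_arm(moves=[[0.6,0,0.02,0,-10],[0.6,-0.002,0.044,-0.005,-10],[0.6,-0.003,0.044,-0.01,-10],[0.6,-0.003,0.044,-0.01,-10],[0.6,-0.003,0.044,-0.01,-10],[0.6,-0.003,0.044,-0.01,-10],[0.6,-0.001,0.044,-0.01,-10],[0.6,0,0.025,-0.01,-10],[0.6,0,0,-0.015,-10],[0.6,0,0,0,0]])

```text
t: 20.95
tool_pos: [0.602, 0.381, 0.1077]
tool_rot: [2.294, 2.137, 0.045]
contact_force: [0.4, 0.5, 0.1]
opening: 0.0511
```

Request:
step_arm(moves=[[0.6,-0.005,-0.009,-0.02,0],[0.6,0,0,-0.025,0],[0.6,0,0,-0.015,0],[0.6,0,0,0,0]])

```text
t: 21.45
tool_pos: [0.5973, 0.3691, 0.0464]
tool_rot: [2.288, 2.142, 0.048]
contact_force: [1.3, 0.4, -0.1]
opening: 0.0518
```

```bash
python3 - <<'E'
from ov import *
S=ctrl.get_image("scene"); o=ctrl.get_obs();p=o["tool_pos"];print(p,o["tool_rot"],o["opening"],o["contact_force"])
cv2.imwrite("pics/b1.png",over(S,(461,285),25,12,[circ(p,.013,.031),circ(p,.022,.011)]))
E
```

```text
[0.59791219 0.36937226 0.04739137] [2.28810486 2.14104131 0.05008227] 0.05126453404392447 [-0.58994476 -0.13855017  0.09946152]
```

View pics/b1.png

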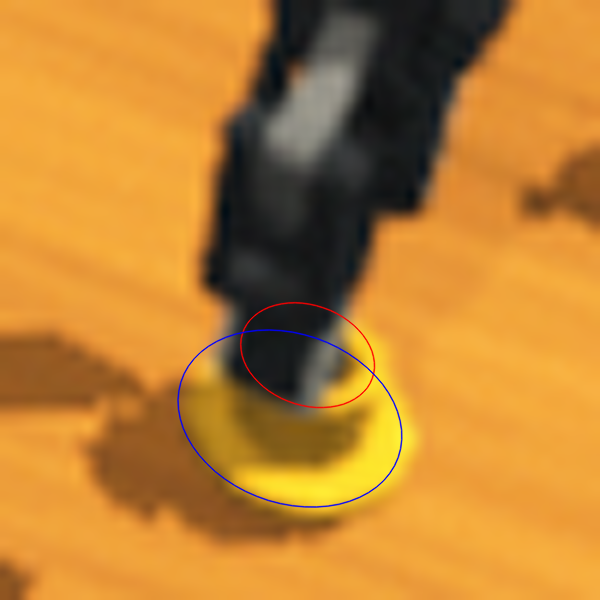

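Request:
step_arm(moves=[[0.6,0,0.002,-0.012,0],[0.6,0,0.0005,-0.012,0],[0.6,0,0,-0.006,0],[0.6,0,0,0,0]])

```text
t: 22.0
tool_pos: [0.5991, 0.3726, 0.0174]
tool_rot: [2.287, 2.141, 0.055]
contact_force: [-0.1, -1.1, 0.2]
opening: 0.0513
```

Request:
step_arm(moves=[[0.6,-0.0005,-0.0008,-0.002,0],[0.1,0,0,0,0],[0.1,0,0,0,0],[0.1,0,0,0,0],[0.1,0,0,0,0]], newtons=30)

```text
t: 22.62
tool_pos: [0.5992, 0.3721, 0.0164]
tool_rot: [2.286, 2.141, 0.058]
contact_force: [-0.2, 0.6, -0.2]
opening: 0.0247
```

Request:
step_arm(moves=[[0.6,0,0,0,0],[0.6,0,0,0,0],[0.6,0,0,0,10],[0.6,0,0,0,10],[0.6,0,0,0,10],[0.6,0,0,0,10],[0.6,0,0,0,10],[0.6,0,0,0,10],[0.6,0,0,0,10],[0.6,0,0,0,10],[0.6,0,0,0,10],[0.6,0,0,0,0],[0.1,0,0,0,0],[0.1,0,0,0,0],[0.1,0,0,0,0],[0.1,0,0,0,0]])

```text
t: 24.62
tool_pos: [0.6005, 0.3725, 0.0181]
tool_rot: [-0.031, -3.122, -0.053]
contact_force: [0.4, 0.2, 0.4]
opening: 0.025
```

```bash
python3 - <<'E'
from ov import *
S=ctrl.get_image("scene"); o=ctrl.get_obs();p=o["tool_pos"];print(p,o["tool_rot"],o["opening"],o["contact_force"])
cv2.imwrite("pics/b2.png",over(S,(461,285),25,12,[circ(p,.013,.031),circ(p,.022,.011)]))
E
```

```text
[0.60043336 0.37253438 0.01807694] [-0.03144807 -3.12198755 -0.05342935] 0.02489405958652965 [-1.0622587   0.09630576  0.78464571]
```

View pics/b2.png

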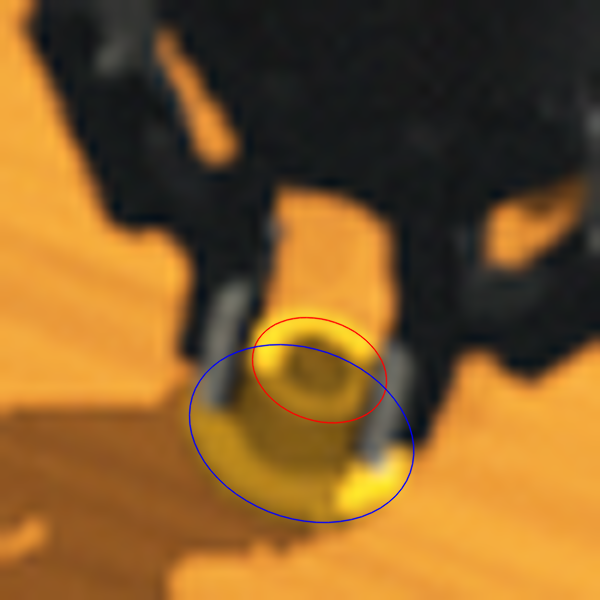

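Request:
step_arm(moves=[[0.1,0,0,0.02,0],[0.1,0,0,0.05,0],[0.1,0,-0.01,0.05,0],[0.1,0.002,-0.044,0.01,0],[0.1,0.002,-0.044,0,0],[0.1,0.002,-0.044,0,0],[0.1,0.002,-0.044,0,0],[0.1,0.002,-0.044,0,0],[0.1,0.001,-0.04,0,0],[0.1,0,-0.01,0,0],[0.1,0,0,0,0]])

```text
t: 26.05
tool_pos: [0.6124, 0.0855, 0.168]
tool_rot: [-0.03, -3.138, -0.058]
contact_force: [-1.1, 0.2, -0.3]
opening: 0.0247
```

Request:
step_arm(moves=[[0.1,-0.0007,-0.022,-0.01,0],[0.1,0,-0.002,-0.01,0],[0.1,0,0,0,0]])

```text
t: 26.42
tool_pos: [0.6113, 0.0624, 0.1466]
tool_rot: [-0.025, -3.137, -0.059]
contact_force: [-0.2, 0.2, -1.7]
opening: 0.0249
```

```bash
python3 - <<'E'
from ov import *
S=ctrl.get_image("scene"); o=ctrl.get_obs();p=o["tool_pos"];print(p,o["tool_rot"],o["opening"],o["contact_force"])
pickle.dump(S,open("im3.pkl","wb"))
z=p[2]-.018;c=(p[0]-.0012,p[1])
cv2.imwrite("pics/b3.png",np.hstack([over(S,(344,215),25,8,[]),over(S,(344,215),25,8,[circ(c,.013,z+.031),circ(c,.022,z+.011),circ(c,.0147,z)])]))
E
```

```text
[0.6115524  0.06243563 0.14714205] [-0.02517015 -3.13806696 -0.05852689] 0.024666877132470254 [-0.06688175  0.11722021  0.85282266]
```

View pics/b3.png

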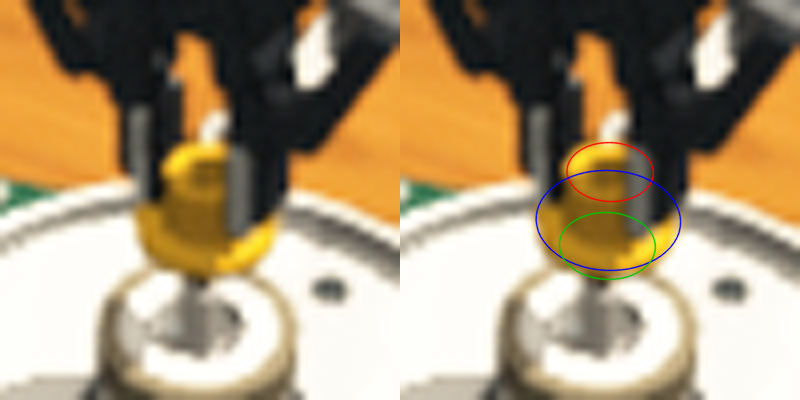

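Request:
step_arm(moves=[[0.1,0.0003,-0.0016,-0.006,0],[0.1,0,0,-0.005,0],[0.1,0,0,0,0]])

```text
t: 26.85
tool_pos: [0.612, 0.0617, 0.1354]
tool_rot: [-0.023, -3.138, -0.059]
contact_force: [-0.1, 0.1, -0.9]
opening: 0.0251
```

```bash
python3 - <<'E'
from ov import *
S=ctrl.get_image("scene"); o=ctrl.get_obs();p=o["tool_pos"];print(p,o["tool_rot"],o["opening"],o["contact_force"])
z=p[2]-.018;c=(p[0]-.0012,p[1])
cv2.imwrite("pics/b4.png",np.hstack([over(S,(344,220),20,10,[]),over(S,(344,220),20,10,[circ(c,.013,z+.031),circ(c,.022,z+.011),circ(c,.0147,z)])]))
E
```

```text
[0.6121087  0.06167199 0.13570514] [-0.02318907 -3.13852592 -0.05894929] 0.024531574177622154 [ 0.72893825 -0.56029193 -0.87244773]
```

View pics/b4.png

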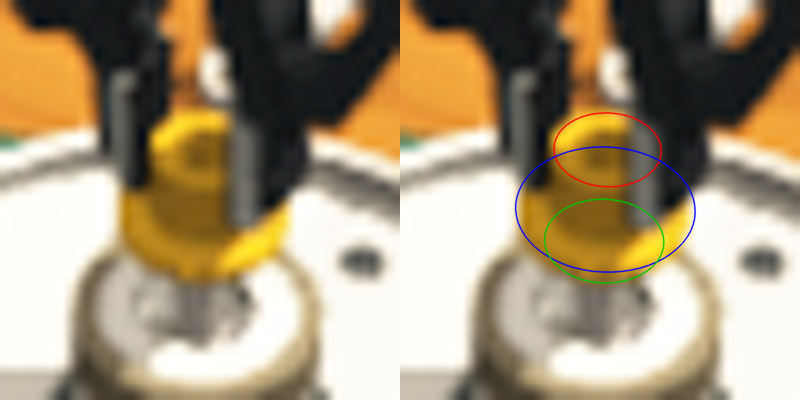

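Request:
step_arm(moves=[[0.1,0,-0.0012,-0.002,0],[0.1,0,0,-0.003,0],[0.1,0,0,0,0]])

```text
t: 27.28
tool_pos: [0.6124, 0.0605, 0.1309]
tool_rot: [-0.023, -3.139, -0.059]
contact_force: [-0.3, 0.3, -1.6]
opening: 0.0251
```

Request:
step_arm(moves=[[0.1,-0.0003,0,-0.003,0],[0.1,0,0,0,0]])

```text
t: 27.52
tool_pos: [0.6121, 0.0605, 0.1278]
tool_rot: [-0.023, -3.14, -0.059]
contact_force: [0.9, 0.6, -0.6]
opening: 0.0246
```

Request:
step_arm(moves=[[0.1,0,0,-0.003,0],[0.1,0,0,-0.003,0],[0.1,0,0,0,0]])

```text
t: 27.9
tool_pos: [0.6121, 0.0606, 0.1213]
tool_rot: [-0.023, -3.14, -0.059]
contact_force: [-0.4, -0.0, -0.2]
opening: 0.025
```

Request:
step_arm(moves=[[0.1,0,0,-0.003,0],[0.1,0,0,-0.003,0],[0.1,0,0,0,0]])

```text
t: 28.28
tool_pos: [0.6121, 0.0606, 0.1149]
tool_rot: [-0.023, -3.14, -0.059]
contact_force: [0.1, 0.3, -2.0]
opening: 0.0251
```

Request:
step_arm(moves=[[0.1,0,0,-0.0025,0],[0.1,0,0,-0.002,0],[0.1,0,0,0,0]])

```text
t: 28.65
tool_pos: [0.6122, 0.0606, 0.1101]
tool_rot: [-0.023, -3.14, -0.06]
contact_force: [0.3, 0.2, -1.3]
opening: 0.0247
```

Request:
step_arm(moves=[[0.1,0,0,-0.002,0],[0.1,0,0,-0.0015,0],[0.1,0,0,0,0]])

```text
t: 29.02
tool_pos: [0.6123, 0.0606, 0.1065]
tool_rot: [-0.023, -3.14, -0.06]
contact_force: [-0.6, 0.1, -1.2]
opening: 0.0246
```

Request:
step_arm(moves=[[0.1,0,0,-0.0015,0],[0.1,0,0,-0.001,0],[0.1,0,0,0,0]])

```text
t: 29.4
tool_pos: [0.6128, 0.0607, 0.1061]
tool_rot: [-0.023, -3.141, -0.06]
contact_force: [-0.4, -0.2, 0.9]
opening: 0.0248
```

Request:
step_arm(moves=[[0.1,0,0,-0.002,0],[0.1,0,0,-0.001,0],[0.45,0,0,0,0],[0.6,0,0,0,0],[0.6,0,0,0,0],[0.6,0,0,0.02,0],[0.6,0,0,0.05,0],[0.6,0,0,0.03,0],[0.6,0,0,0,0]])

```text
t: 30.52
tool_pos: [0.6132, 0.0605, 0.2109]
tool_rot: [0.022, 3.138, 0.059]
contact_force: [-0.1, 0.2, 0.3]
opening: 0.0512
```

```bash
python3 - <<'E'
from ov import *
S=ctrl.get_image("scene"); o=ctrl.get_obs();p=o["tool_pos"];print(p,o["tool_rot"],o["opening"],o["contact_force"])
c=(.611,.0608)
cv2.imwrite("pics/b5.png",np.hstack([over(S,(344,230),20,10,[]),over(S,(344,230),20,10,[circ(c,.013,.119),circ(c,.022,.099),circ(c,.032,.094),circ(c,.032,.078)])]))
save(S,"b5s")
E
```

```text
[0.61247046 0.06052001 0.20914299] [-0.02266636 -3.14095553 -0.05895879] 0.05123397430061855 [ 0.75299751 -0.26384516 -0.16767484]
```

View pics/b5.png

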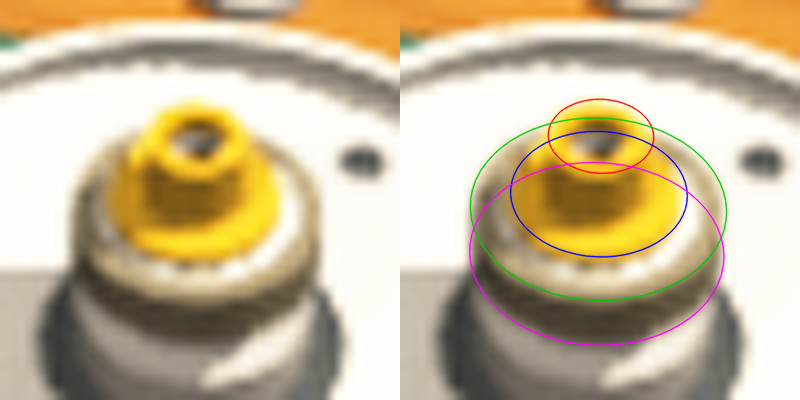

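View pics/b5s.png

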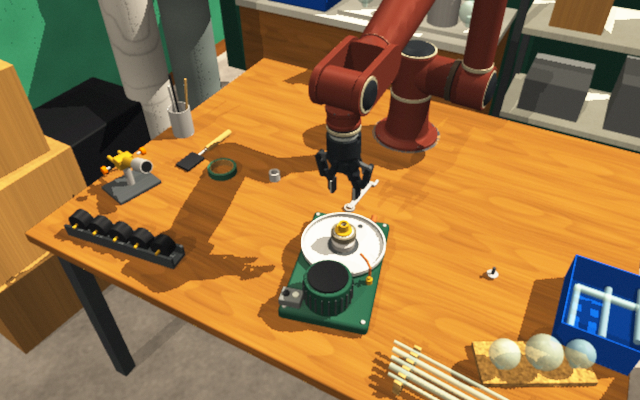

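```bash
python3 - <<'E'
from h import *
print(ctrl.finish_job())
E
```

```text
the job is handed in; nothing more can be done
None
```

The spacer, wheel and bushing are threaded on the spindle in the required order, everything is let go, and the job was handed in at about 30.6 s of the 72 s allowed. `finish_job` reports no verdict, so what follows rests on my own checks.

- **Spacer:** It passed over the square without z contact and came down to about 62.5 mm, against the 62 mm flange. Side forces stayed under about 3 N.
- **Wheel:** I measured the hole at about 52° and the square at about 30°. The wheel stopped lightly on top of the square, then dropped when I turned it about 5° under light pressure. It settled with its underside at about 78.1 mm (78 mm expected). The highest force I read was about 4 N sideways and 2 N upwards.
- **Bushing:** I gripped it twice at right angles to centre it. It slid over the pin and met the wheel with its nose at about 88.1 mm (88 mm expected), then got a light extra push before release.

**Last checks:**
- In the final scene picture the collar, flange and wheel outlines match the predicted seated heights. The parts line up with each other to about 0.3 px.
- The bystanders look unmoved in the full view, judged by eye only.
- The gripper is open and clear, at a height of 0.21 m.

**Disagreements and limits:**
- The whole stack shows about 0.5 px (roughly 1 mm) to the left of the prediction, which fits the stated calibration error.
- The two cameras disagreed on the wheel by up to about 4 mm, so I relied on force readings and the double grip for centring.
- The arm tilted by up to about 0.04 rad during the moves, but the released stack shows no visible tilt.
- I did not check the finished stack in the top view.

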